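# Set a steel square flush on the corner of a bench block

### The job

Slide the L-shaped steel square across the jeweller's bench, keeping it flat on the bench, until it hugs the corner of the rectangular steel block nearest the robot: both inner edges flush along their whole length against the two block faces that meet there. Press it firmly home against the block for a moment, but without shifting the block, then let go and leave it there; do not disturb the jar, dowel, hammer or tray.

Things in the scene. Friction and masses are not known exactly. Their poses are not given: they have to be found in the camera images.
- square: loose L-shaped steel square, 0.6 kg, flat on the bench. Origin: inner corner of the L at bench height; x along the blade's inner edge, y along the stock's, z up. In mm: blade (bright thin bar) x 0 to 150, y -30 to 0, 8 thick; stock (darker thick bar) x -24 to 0, y -30 to 100, 16 thick. Outer edges: blade's at y = -30, stock's at x = -24
- blade_tip (a point): the free end of the square's inner blade edge: 150 mm along x from the square's origin, at bench height
- stock_tip (a point): the free end of the square's inner stock edge: 100 mm along y from the square's origin, at bench height
- bench_block: loose heavy plain steel block, 120 x 90 x 28 mm (its x, y, z), about 2.4 kg. Origin: centre of its underside. The square belongs on its corner at x = -60, y = -45 mm, the corner nearest the robot
- block_corner (a point): that corner of the block, at bench height, axes as the block's: from here the 120 mm face runs along +x (the blade goes against it) and the 90 mm face along +y (the stock goes against it). With the square home, its origin and axes coincide with these
- jar: bystander: amber glass jar, 56 mm across, 75 mm high, origin at the centre of its underside
- dowel: bystander: upright tapered wooden ring dowel, 42 mm across at the foot, 100 mm high, origin at the centre of its underside
- hammer: bystander: hammer lying on the bench, 240 mm long, handle to its -x, origin on the underside near its middle
- bur_tray: bystander: dark wooden divided tray, 90 x 140 x 30 mm, origin at the centre of its underside
Things that resemble listed ones, but are neither listed nor needed, are in the scene too. What is shaped like the square but green, pink or purple is not meant.

How it is judged:
By the outcome, as a careful person would: the job done as asked, in the order asked, and still so for the second after the job is handed in, with the robot touching nothing.
It also fails if it takes over 72 s, if anything falls off the work surface, if the arm or the gripper's body presses on something with over 40 N, if the wrist force passes 120 N, or if a joint passes its speed limit or range.

### The arm

A 7-joint arm with a two-finger parallel gripper is mounted at the origin on the work surface. World frame = base frame: x ahead of the robot, y to its left, z up, the work surface at z = 0. Lengths are in m, angles in rad, forces in N, time in s.
With the tool pointing down it reaches from about 0.4 to 0.85 m from the base axis. Payload 10.4 kg.
Tool frame: the origin (TCP) lies between the finger pads; the fingertips stand 19 mm ahead of it and the grasp point (between the pads) is the TCP (manip.tips_ahead is the distance from the TCP to the fingertips, in m); z points along the fingers, y is the line along which they close (so a half turn about z gives the same grasp; the last joint's range is limited). The gripper opens to 85 mm and grips with 20 to 120 N. Pads are 22 mm wide; open, the fingers measure 114 mm over their backs; the gripper's body (76 mm by 85 mm) begins 54 mm behind the grasp point. The pads swing forward as they close: fully open they stand 13 mm farther back than shut.
Start: joints at [-1.24, 0.332, -0.065, 1.46, 0.022, 1.35, -0.088], TCP at [0.217, 0.586, 0.25] pointing down, gripper open.
Joint ranges: [-2.6, 2.6], [-0.5, 2.12], [-1.47, 1.34], [0.16, 2.42], [-1.27, 4.41], [0.06, 2.06], [-2.6, 2.6]. Speed limits (rad/s): [2.22, 2.22, 2.79, 2.79, 3.14, 3.14, 3.14].

### API

Orientations are given as a unit quaternion [x, y, z, w].
In Python, from workcell import manip, viewer gives the robot as it stands.
- The arm moves only by the tool arm_command, never from a script. Its argument "series" is text: rows parted by semicolons, each of 5 numbers parted by spaces: the closure, from 0 (fully open) to 1 (shut), then the shift along the tool's x, y, z normalised to -1 to 1, where 1 is 0.4 m, then the turn about the tool's z normalised to -1 to 1, where 1 is 180 degrees. In form: jaw tx ty tz spin; .... A call has exactly 10 rows; each row shifts and turns the commanded pose from where the row before left it, along the tool's axes as they then stand; what a row does not reach is not made up. A row lasts 1/8 s, in which the tool goes at most 62.5 mm and 10.7 degrees, less where a joint would pass 70% of its speed; a pose out of reach is approached as far as the arm can. A call with a number of a shift or a turn outside -1 to 1 is refused whole. A call with a gripper value outside its range is refused whole. The fingers move at their own pace and stop on an object; "newtons" is the grip in N (left out, the last holds). Time passes only in rows, so rows that do not move let the fingers close, or fill a call up. It gives the time, the measured TCP pose, the force, the opening and the grip force at its end, in the units of the state.
- manip.get_obs(): the state, without advancing time (a new reading comes with each control period).
- viewer.camera(name): name is "side" or "top" or "wrist"; returns a dict with "pixels" (384x512x3 uint8, red, green, blue), "intrinsics" (3x3 intrinsics, pixels), "D" ([k1, k2, p1, p2, k3] as OpenCV has them; the pictures are not rectified), "extrinsics" (4x4, takes a point from world to camera coordinates). Camera axes: x right, y up, looking along -z (the intrinsics and any distortion apply to the point x, -y, -z); pixel columns grow to the right and rows downward; lengths in m; the calibration is good to about 2 mm. A picture is of the moment at which its call begins. There is no depth.
- manip.hand_in(): hands the job in; it is judged then, once.
The state is a dict: "clock": time; "joint_pos": joint angles; "joint_velocities": joint speeds; "tau": joint torques, N m; "position": TCP position; "ee_rot": TCP orientation; "ft_force": force on the tool from outside, world axes, zero at the start; "torque": the same for the moment, N m; "grip_width": opening from 0.0 (shut) to 1.0 (fully open); "grasp_force": force on a finger pad.
Only numpy, scipy, OpenCV 4.12 (cv2) and the standard library are available. Lean on these libraries where they do the work, as an engineer would, in place of code of your own. Each camera call takes 0.05 s, during which the arm holds its last target. There are 200 camera calls.

## Working session

There is one attempt and no reset: what is moved stays moved. The work goes in short steps, Python scripts to look and compute and a tool call to move; the robot and the scene stay as the last step left them, time stands still between calls to the robot, and variables do not carry over. Pictures are saved under pics/ and viewed, at most 10 in all, crops included, and the job is handed in when it is done.

Besides the shell and the picture viewer there is one more tool, called after "Emit:" as name(argument=value, ...) on one line, values as JSON. arm_command: Moves the arm, as the interface text tells. Scaled input: -1 to 1 covers 0.4 m each way for a shift and 180 degrees each way for a turn. Its arguments: {"type":"object","properties":{"series":{"type":"string"},"newtons":{"type":"number"}},"required":["series"]}

```bash
mkdir -p pics; ls
python3 - <<'E'
from workcell import manip, viewer
import cv2,pickle
o=manip.get_obs();print({k:o[k] for k in('clock','position','ee_rot','grip_width')})
ims=[]
for n in('top','side'):
    c=viewer.camera(n);pickle.dump(c,open(n+'.pkl','wb'));print(n,c['intrinsics'],c['D'],c['extrinsics'])
    cv2.imwrite(f'pics/{n}0.png',cv2.resize(c['pixels'][...,::-1],(800,600),interpolation=cv2.INTER_CUBIC))
E
```

```text
pics
{'clock': 0.0, 'position': array([0.21643877, 0.58595887, 0.24953547]), 'ee_rot': array([ 1.75977075e-01,  9.84394023e-01, -6.86041529e-04, -7.26341092e-05]), 'grip_width': 0.9995118674581263}
top [[405.96468898   0.         253.8553641 ]
 [  0.         405.96468898 190.57897169]
 [  0.           0.           1.        ]] [0.0193491 0.        0.        0.        0.       ] [[-0.01961421 -0.99977044  0.0086229  -0.00768476]
 [ 0.99434258 -0.01860574  0.1045785  -0.5306366 ]
 [-0.10439405  0.01062535  0.99447925 -1.24645601]
 [ 0.          0.          0.          1.        ]]
side [[397.41156236   0.         254.10786645]
 [  0.         397.41156236 185.34026454]
 [  0.           0.           1.        ]] [-0.06160059  0.          0.          0.          0.        ] [[ 0.91844386 -0.39515327 -0.01774184 -0.47856841]
 [ 0.30015046  0.66701461  0.68190997 -0.16222399]
 [-0.25762489 -0.63162125  0.73122091 -0.95045888]
 [ 0.          0.          0.          1.        ]]
```

View pics/top0.png

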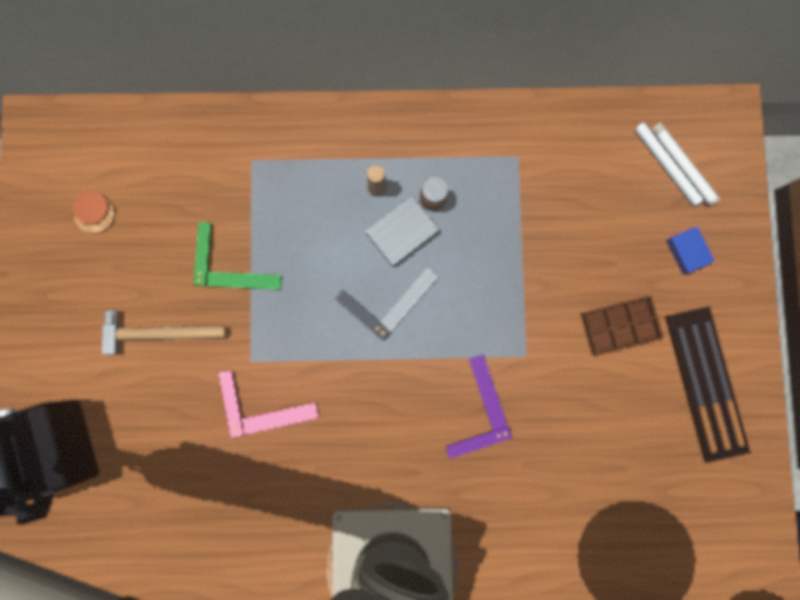

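View pics/side0.png

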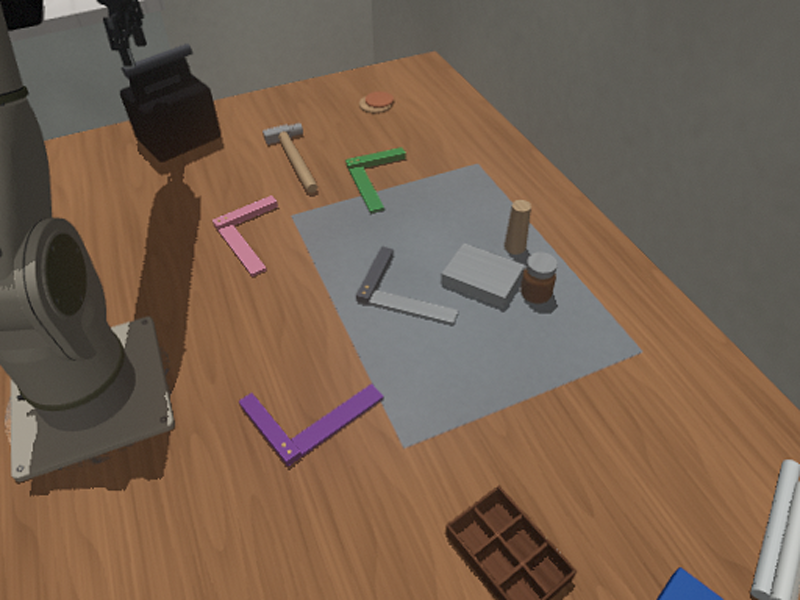

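The steel square (top view, inner corner about (387,326), dark stock to the upper left and bright blade to the upper right) is the one meant. The look-alikes at (205,280) green, (240,425) pink and (500,430) purple are the excluded colours. The block's near corner is at about (397,264), with the jar at (434,195) and the dowel at (376,180). I'll confirm this in an enlarged crop.

Run:
```python
from workcell import manip
import cv2,pickle
c=pickle.load(open('top.pkl','rb'));im=c['pixels'][...,::-1][100:225,205:305]
cv2.imwrite('pics/crop1.png',cv2.resize(im,(480,600),fx=4.8,fy=4.8,interpolation=cv2.INTER_CUBIC))
print(manip.tips_ahead)
```

```text
0.019
```

View pics/crop1.png

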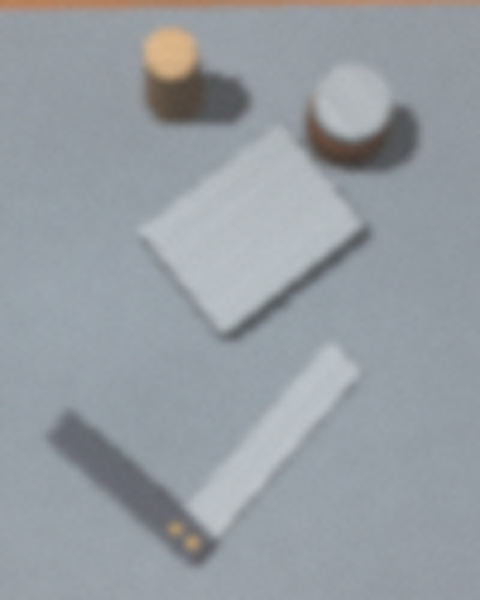

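The crop confirms it: the dark stock has two brass rivets at (185,535), the blade is bright with its tip at (335,345), and the block's near corner is at (222,337). The jar sits right by the block's far-right side. Next I'll turn these pixels into positions.

```bash
cat > h.py <<'E'
import numpy as np,cv2
from scipy.optimize import least_squares
def proj(c,P):
    E=c['extrinsics'];F=np.diag([1,-1,-1.])
    return cv2.projectPoints(np.float64(P).reshape(-1,1,3),cv2.Rodrigues(F@E[:3,:3])[0],F@E[:3,3],c['intrinsics'],c['D'])[0][:,0]
def world(p,loc):
    x,y,a=p;R=np.array([[np.cos(a),-np.sin(a),0],[np.sin(a),np.cos(a),0],[0,0,1]])
    return np.asarray(loc,float)@R.T+[x,y,0]
def fit(c,loc,px,p0):
    r=least_squares(lambda p:(proj(c,world(p,loc))-px).ravel(),p0);return r.x,np.abs(r.fun).max()
# locals in block_corner / square frame
BL=[(0,90,28),(0,0,28),(120,0,28),(120,90,28)]
SQ=[(0,100,16),(-24,100,16),(-24,-30,16),(150,0,8),(150,-30,8)]
BL=np.array(BL)/1e3;SQ=np.array(SQ)/1e3
def rel(b,s):
    d=np.array(s[:2])-b[:2];a=b[2];return np.array([np.cos(a)*d[0]+np.sin(a)*d[1],-np.sin(a)*d[0]+np.cos(a)*d[1]])*1e3,np.degrees(s[2]-b[2])
E
python3 - <<'E'
import pickle
from h import *
c=pickle.load(open('top.pkl','rb'))
f=lambda q:(np.array(q)+.5)/4.8-.5+[205,100]
b,e=fit(c,BL,f([(139,230),(222,337),(365,230),(280,126)]),[.55,0,-.8]);print('block',b,np.degrees(b[2]),e)
s,e=fit(c,SQ,f([(70,410),(47,435),(198,565),(333,342),(359,370)]),[.45,0,-.8]);print('sq',s,np.degrees(s[2]),e)
print(rel(b,s))
j,e=fit(c,[[0,0,.075]],f([(351,101)]),[.6,0,0]);d,_=fit(c,[[0,0,.1]],f([(171,53)]),[.6,0,0])
print('jar',j[:2],rel(b,j)[0],'dowel',d[:2],rel(b,d)[0])
print(manip.get_obs()['position']) if 0 else None
E
```

```text
block [ 0.59546042 -0.00894578 -0.93637814] -53.65051540355334 0.49582779724015325
sq [ 0.48473008  0.01737855 -0.7318222 ] -41.93032317141363 1.3953259894096846
(array([-86.83292886, -73.58138881]), np.float64(11.72019223213971))
jar [ 0.74043643 -0.0950558 ] [155.28302969  65.72791612] dowel [0.76623845 0.0192984 ] [ 78.47334488 154.28805647]
```

Emit:
arm_command(series="0 -.05 -.0475 0 0;0 -.05 -.0475 0 0;0 -.05 -.0475 0 0;0 -.05 -.0475 0 0;0 -.05 -.0475 0 0;0 -.05 -.0475 0 0;0 -.05 -.0475 0 0;0 -.05 -.0475 0 0;0 -.05 -.0475 0 0;0 -.05 -.0475 0 0")

```text
clock: 1.35
position: [0.3385, 0.3378, 0.2501]
ee_rot: [0.176, 0.984, -0.0, -0.0]
ft_force: [0.5, 0.3, -0.2]
grip_width: 0.997
grasp_force: 0.0
```

Emit:
arm_command(series="0 -.05 -.0475 0 0;0 -.05 -.0475 0 0;0 -.05 -.0475 0 0;0 -.05 -.0475 0 0;0 -.05 -.0475 0 0;0 -.05 -.0475 0 0;0 -.05 -.0475 0 0;0 -.05 -.0475 0 0;0 -.05 -.0475 0 0;0 -.05 -.0475 0 0")

```text
clock: 2.6
position: [0.4602, 0.0904, 0.2501]
ee_rot: [0.176, 0.984, -0.0, -0.0]
ft_force: [0.3, 0.3, -0.3]
grip_width: 1.005
grasp_force: 0.0
```

Emit:
arm_command(series="0 0 0 .05 .037;0 0 0 .05 .037;0 0 0 .05 .037;0 0 0 .05 .037;0 0 0 .05 .037;0 0 0 .05 0;0 0 0 .05 0;0 0 0 0 0;0 0 0 0 0;0 0 0 0 0")

```text
clock: 3.85
position: [0.4606, 0.0914, 0.1111]
ee_rot: [0.451, 0.893, 0.001, 0.0]
ft_force: [0.8, 0.0, -0.1]
grip_width: 0.997
grasp_force: 0.0
```

```bash
cat >> h.py <<'E'
def go(o,b,x,y,ang):
    "move needed: block-frame mm target, tool-x angle relative to block x (deg) -> tool-frame shift/0.4, spin/180"
    from scipy.spatial.transform import Rotation as R
    M=R.from_quat(o['ee_rot']).as_matrix();t=world(b,[[x/1e3,y/1e3,0]])[0]
    d=M.T@np.r_[t[:2]-o['position'][:2],0]
    a=np.degrees(np.arctan2(M[1,0],M[0,0]));sp=-((np.degrees(b[2])+ang-a+180)%360-180)
    l=rel(b,[*o['position'][:2],0])[0]
    print('t %.2f'%o['clock'],'pos',o['position'].round(4),'block-frame',l.round(1),'F',o['ft_force'].round(2),'w %.3f'%o['grip_width'],'shift/.4',(d/.4).round(4),'spin/180 %.4f'%(sp/180),'tilt',M[:,2].round(4))
E
python3 - <<'E'
from h import *
from workcell import manip,viewer
B=[.59546,-.00895,-.93638]
go(manip.get_obs(),B,-162,-50,180)
c=viewer.camera('wrist');cv2.imwrite('pics/w1.png',c['pixels'][...,::-1]);import pickle;pickle.dump(c,open('w1.pkl','wb'))
E
```

```text
t 3.85 pos [0.4606 0.0914 0.1111] block-frame [-160.8  -49.1] F [ 0.75  0.01 -0.08] w 0.997 shift/.4 [ 0.003  -0.0022 -0.    ] spin/180 0.0005 tilt [ 1.2e-03  7.0e-04 -1.0e+00]
```

View pics/w1.png

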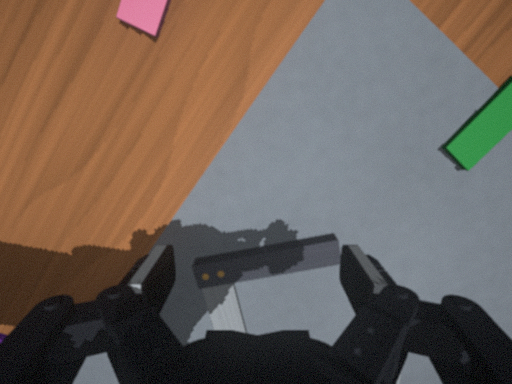

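Emit:
arm_command(series="0 0 0 .05 0;0 0 0 .05 0;0 0 0 .05 0;0 0 0 .04 0;0 0 0 .02 0;0 0 0 .01 0;0 0 0 .01 0;0 0 0 .005 0;0 0 0 0 0;0 0 0 0 0")

```text
clock: 5.15
position: [0.4602, 0.0913, 0.0165]
ee_rot: [0.451, 0.893, 0.0, 0.0]
ft_force: [-0.8, 0.1, 0.1]
grip_width: 1.004
grasp_force: 0.0
```

Run:
```python
from h import *
from workcell import manip,viewer
B=[.59546,-.00895,-.93638]
go(manip.get_obs(),B,-162,-50,180)
c=viewer.camera('side');import pickle;pickle.dump(c,open('s1.pkl','wb'));cv2.imwrite('pics/s1.png',cv2.resize(c['pixels'][120:245,190:360,::-1],(800,588),interpolation=cv2.INTER_CUBIC))
```

```text
t 5.15 pos [0.4602 0.0913 0.0165] block-frame [-160.9  -49.5] F [-0.78  0.06  0.08] w 1.004 shift/.4 [ 0.0027 -0.0013 -0.    ] spin/180 0.0005 tilt [ 3.e-04  2.e-04 -1.e+00]
```

View pics/s1.png

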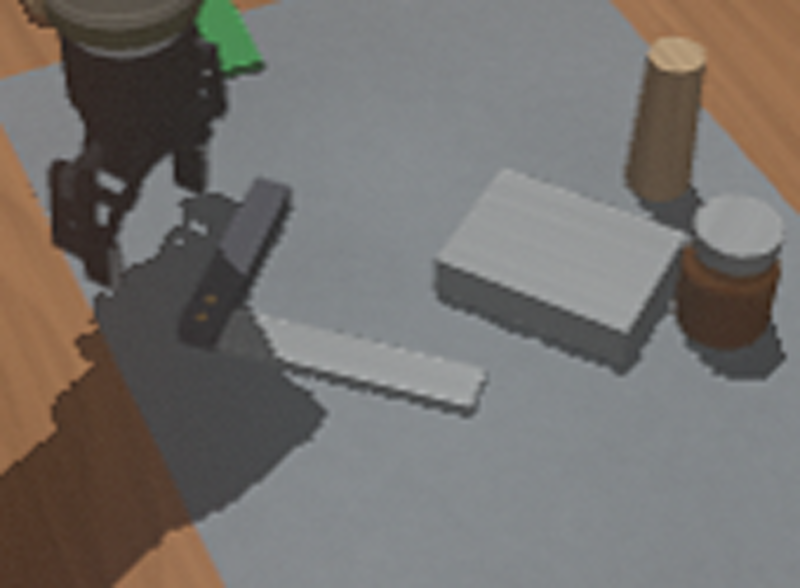

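The fingers hang clear behind the stock, with the stock end at (275,182), the blade tip at (480,385) and the block's near corner at (437,262). I'll cross-check the poses with this side view while lowering the tool a little more.

Run:
```python
import pickle
from h import *
c=pickle.load(open('s1.pkl','rb'))
f=lambda q:(np.array(q)+.5)/4.706-.5+[190,120]
b,e=fit(c,BL,f([(505,170),(437,262),(628,330),(688,240)]),[.595,0,-.93]);print('block',b,np.degrees(b[2]),e)
s,e=fit(c,SQ[[0,1,3,4]],f([(291,185),(260,178),(486,368),(475,404)]),[.485,.017,-.73]);print('sq',s,np.degrees(s[2]),e)
print(rel(b,s))
```

```text
block [ 0.59878606 -0.01305581 -0.93093617] -53.33871338431647 1.2960330520227785
sq [ 0.48695439  0.01773921 -0.73570117] -42.15257224396418 0.8028102602415856
(array([-91.47594011, -71.32185575]), np.float64(11.186141140352293))
```

Emit:
arm_command(series="0 0 0 .005 0;0 0 0 .005 0;0 0 0 .005 0;0 0 0 0 0;0 0 0 0 0;0 0 0 0 0;0 0 0 0 0;0 0 0 0 0;0 0 0 0 0;0 0 0 0 0")

```text
clock: 6.45
position: [0.4601, 0.0913, 0.0103]
ee_rot: [0.451, 0.893, 0.0, -0.0]
ft_force: [-0.1, -0.5, 0.4]
grip_width: 0.997
grasp_force: 0.0
```

Emit:
arm_command(series="0 -.025 0 0 0;0 -.03 0 0 0;0 -.03 0 0 0;0 -.03 0 0 0;0 -.03 0 0 0;0 -.03 0 0 0;0 -.03 0 0 0;0 -.025 0 0 0;0 -.02 0 0 0;0 -.01 0 0 0")

```text
clock: 7.7
position: [0.5216, 0.0071, 0.0102]
ee_rot: [0.451, 0.893, -0.0, -0.001]
ft_force: [-4.7, 6.7, 7.1]
grip_width: 0.998
grasp_force: 3.7
```

Run:
```python
from h import *
from workcell import manip,viewer
import pickle
B=[.597,-.0105,-.9345]
go(manip.get_obs(),B,-45,-50,180)
for n in('side','top'):
  c=viewer.camera(n);pickle.dump(c,open(n+'2.pkl','wb'))
  if n=='side':a=cv2.resize(c['pixels'][120:245,190:360,::-1],(800,588),interpolation=cv2.INTER_CUBIC);cv2.imwrite('pics/s2.png',a)
```

```text
t 7.70 pos [0.5216 0.0071 0.0102] block-frame [-59.  -50.2] F [-4.69  6.66  7.06] w 0.998 shift/.4 [-0.0349  0.0005 -0.    ] spin/180 -0.0004 tilt [-1.4e-03  4.0e-04 -1.0e+00]
```

View pics/s2.png

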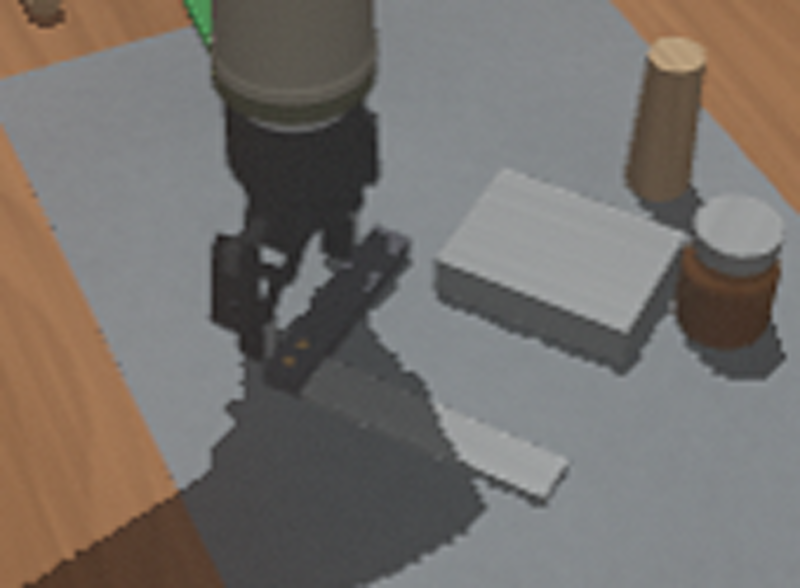

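Run:
```python
import pickle
from h import *
c=pickle.load(open('side2.pkl','rb'))
f=lambda q:(np.array(q)+.5)/4.706-.5+[190,120]
b=np.array([ 0.59878606,-0.01305581,-0.93093617])
s,e=fit(c,SQ,f([(410,242),(376,230),(268,378),(570,463),(547,500)]),[.53,-.04,-.93]);print('sq',s,np.degrees(s[2]),e)
print(rel(b,s))
```

```text
sq [ 0.51762584 -0.04301141 -0.92257159] -52.85945857871739 0.9742327160348623
(array([-24.42964748, -82.99103787]), np.float64(0.4792549583559303))
```

Emit:
arm_command(series="0 -.008 0 0 0;0 -.008 0 0 0;0 -.008 0 0 0;0 -.008 0 0 0;0 -.006 0 0 0;0 -.004 0 0 0;0 0 0 0 0;0 .02 0 0 0;0 .03 0 0 0;0 .03 0 0 0")

```text
clock: 9.05
position: [0.5123, 0.0205, 0.0103]
ee_rot: [0.451, 0.893, 0.0, 0.0]
ft_force: [0.0, 0.2, 0.2]
grip_width: 1.001
grasp_force: 0.0
```

Emit:
arm_command(series="0 0 0 -.05 0;0 0 0 -.05 0;0 0 0 -.05 0;0 0 0 -.05 .05;0 0 0 0 .05;0 0 0 0 .05;0 0 0 0 .05;0 0 0 0 .05;0 0 0 0 .05;0 0 0 0 .05")

```text
clock: 10.3
position: [0.5124, 0.0205, 0.0902]
ee_rot: [0.852, 0.524, 0.0, -0.0]
ft_force: [0.7, -0.6, -0.9]
grip_width: 1.0
grasp_force: 0.0
```

Emit:
arm_command(series="0 0 0 0 .05;0 0 0 0 .05;0 0 0 0 .05;0 0 0 0 0;0 0 0 0 0;0 0 0 0 0;0 0 0 0 0;0 0 0 0 0;0 0 0 0 0;0 0 0 0 0")

```text
clock: 11.55
position: [0.5128, 0.0198, 0.0903]
ee_rot: [0.95, 0.313, 0.0, -0.0]
ft_force: [-0.0, -0.2, 0.1]
grip_width: 0.997
grasp_force: 0.0
```

Run:
```python
from h import *
from workcell import manip,viewer
B=[.597,-.0105,-.9345]
o=manip.get_obs();go(o,B,23,-138,90);print(o['joint_pos'].round(2))
```

```text
t 11.55 pos [0.5128 0.0198 0.0903] block-frame [-74.4 -49.7] F [-0.02 -0.16  0.12] w 0.997 shift/.4 [-0.2207  0.2435 -0.    ] spin/180 -0.0001 tilt [ 0.e+00  1.e-04 -1.e+00]
[-0.73  0.29  0.69  1.96 -0.22  0.97 -0.87]
```

Emit:
arm_command(series="0 -.0276 .0304 0 0;0 -.0276 .0304 0 0;0 -.0276 .0304 0 0;0 -.0276 .0304 0 0;0 -.0276 .0304 0 0;0 -.0276 .0304 0 0;0 -.0276 .0304 0 0;0 -.0276 .0304 0 0;0 0 0 0 0;0 0 0 0 0")

```text
clock: 12.8
position: [0.4996, -0.1104, 0.0902]
ee_rot: [0.95, 0.313, -0.0, -0.0]
ft_force: [-0.9, 0.1, 0.4]
grip_width: 1.002
grasp_force: 0.0
```

Run:
```python
from h import *
from workcell import manip,viewer
import pickle
B=[.597,-.0105,-.9345]
o=manip.get_obs();go(o,B,23,-138,90);print(o['joint_pos'].round(2))
a=[]
for n,r in(('side',np.s_[120:245,190:315]),('top',np.s_[100:225,200:325])):
  c=viewer.camera(n);pickle.dump(c,open(n+'3.pkl','wb'));a.append(cv2.resize(c['pixels'][r][...,::-1],(400,400),interpolation=cv2.INTER_CUBIC))
cv2.imwrite('pics/st3.png',np.hstack(a))
```

```text
t 12.80 pos [ 0.4996 -0.1104  0.0902] block-frame [  22.5 -137.7] F [-0.95  0.07  0.42] w 1.002 shift/.4 [-0.0007  0.0013 -0.    ] spin/180 -0.0000 tilt [-2.e-04  4.e-04 -1.e+00]
[-0.53  0.29  0.75  1.97 -0.24  0.97 -0.6 ]
```

View pics/st3.png

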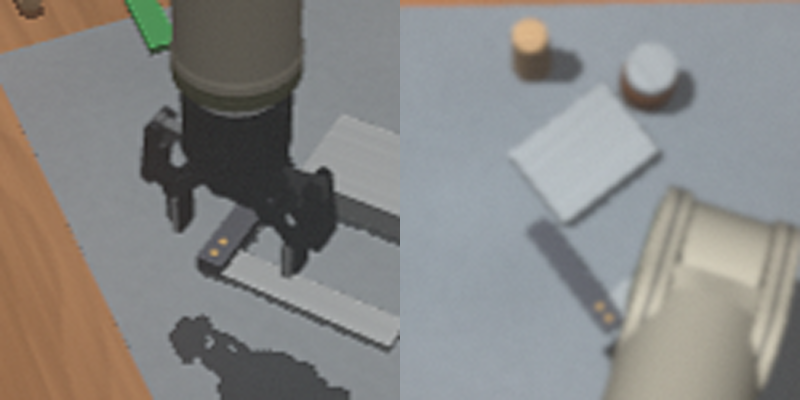

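In the right (top) half the stock end is at (527..550,225), just short of the block's near corner at (568,222). The fingers are behind the blade. I'll fit this.

Run:
```python
import pickle
from h import *
c=pickle.load(open('top3.pkl','rb'))
f=lambda q:(np.array(q)+.5)/3.2-.5+[200,100]
b,e=fit(c,BL,f([(110,157),(168,222),(261,155),(203,85)]),[.597,0,-.93]);print('block',b,np.degrees(b[2]),e)
s,e=fit(c,SQ[:3],f([(150,220),(127,230),(208,335)]),[.53,-.04,-.93]);print('sq',s,np.degrees(s[2]),e,rel(b,s))
c=pickle.load(open('side3.pkl','rb'))
f=lambda q:(np.array(q)+.5)/3.2-.5+[190,120]
b2=np.array([ 0.59878606,-0.01305581,-0.93093617])
s,e=fit(c,SQ[[2,3,4]],f([(199,262),(416,318),(393,346)]),[.53,-.04,-.93]);print('sq',s,np.degrees(s[2]),e,rel(b2,s))
```

```text
block [ 0.5940212  -0.01202371 -0.9208953 ] -52.76341379753137 1.5216546543353786
sq [ 0.5248052  -0.05296488 -0.94351649] -54.05951252792577 0.8209740919211868 (array([ -9.28807207, -79.87969946]), np.float64(-1.2960987303944014))
sq [ 0.52918248 -0.05558783 -0.89891603] -51.50409454356023 1.3504859298692509 (array([ -7.4408298 , -81.22970598]), np.float64(1.8346189935130948))
```

Emit:
arm_command(series="0 0 0 .04 0;0 0 0 .04 0;0 0 0 .04 0;0 0 0 .04 0;0 0 0 .03 0;0 0 0 .01 0;0 0 0 .0055 0;0 0 0 0 0;0 0 0 0 0;0 0 0 0 0")

```text
clock: 14.15
position: [0.4997, -0.1109, 0.0084]
ee_rot: [0.95, 0.313, 0.0, 0.0]
ft_force: [-0.4, -0.3, -0.4]
grip_width: 1.0
grasp_force: 0.0
```

Run:
```python
from h import *
from workcell import manip
go(manip.get_obs(),[.597,-.0105,-.9345],23,-50,90)
```

```text
t 14.15 pos [ 0.4997 -0.1109  0.0084] block-frame [  22.9 -137.9] F [-0.4  -0.31 -0.44] w 1.000 shift/.4 [2.197e-01 1.000e-04 1.000e-04] spin/180 -0.0001 tilt [ 6.e-04  2.e-04 -1.e+00]
```

Emit:
arm_command(series="0 .025 0 0 0;0 .025 0 0 0;0 .025 0 0 0;0 .025 0 0 0;0 .025 0 0 0;0 .025 0 0 0;0 .02 0 0 0;0 .015 0 0 0;0 .01 0 0 0;0 .005 0 0 0")

```text
clock: 15.4
position: [0.5636, -0.064, 0.0079]
ee_rot: [0.95, 0.312, -0.001, 0.0]
ft_force: [-6.2, -3.7, 5.2]
grip_width: 1.002
grasp_force: 3.4
```

Run:
```python
from h import *
from workcell import manip,viewer
import pickle
B=[.597,-.0105,-.9345]
o=manip.get_obs();go(o,B,23,-45,90)
a=[]
for n,r in(('side',np.s_[110:235,205:330]),('top',np.s_[100:225,200:325])):
  c=viewer.camera(n);pickle.dump(c,open(n+'4.pkl','wb'));a.append(cv2.resize(c['pixels'][r][...,::-1],(400,400),interpolation=cv2.INTER_CUBIC))
cv2.imwrite('pics/st4.png',np.hstack(a))
```

```text
t 15.40 pos [ 0.5636 -0.064   0.0079] block-frame [ 23.1 -58.6] F [-6.22 -3.68  5.16] w 1.002 shift/.4 [ 0.0341 -0.0004 -0.0001] spin/180 -0.0003 tilt [-0.0017 -0.001  -1.    ]
```

View pics/st4.png

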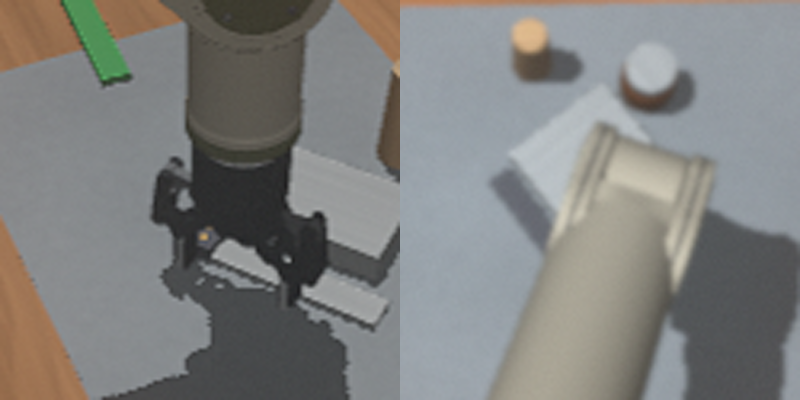

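Both halves show the blade squarely against the two fingers, parallel to the block face, with a gap of about 17 mm remaining. Now a slow approach.

Emit:
arm_command(series="0 .003 0 0 0;0 .003 0 0 0;0 .003 0 0 0;0 .003 0 0 0;0 .003 0 0 0;0 .003 0 0 0;0 .003 0 0 0;0 .003 0 0 0;0 .003 0 0 0;0 .003 0 0 0")

```text
clock: 16.75
position: [0.5731, -0.0569, 0.0079]
ee_rot: [0.95, 0.312, -0.001, 0.0]
ft_force: [-4.4, -4.0, 4.4]
grip_width: 1.0
grasp_force: 3.3
```

Emit:
arm_command(series="0 .001 0 0 0;0 .001 0 0 0;0 .001 0 0 0;0 .001 0 0 0;0 .001 0 0 0;0 .001 0 0 0;0 .001 0 0 0;0 .001 0 0 0;0 .001 0 0 0;0 .001 0 0 0")

```text
clock: 18.0
position: [0.5763, -0.0546, 0.0079]
ee_rot: [0.95, 0.312, -0.001, 0.0]
ft_force: [-6.4, -4.8, 4.4]
grip_width: 0.998
grasp_force: 3.3
```

Emit:
arm_command(series="0 .0005 0 0 0;0 .0005 0 0 0;0 .0005 0 0 0;0 .0005 0 0 0;0 .0005 0 0 0;0 .0005 0 0 0;0 .0005 0 0 0;0 .0005 0 0 0;0 .0005 0 0 0;0 .0005 0 0 0")

```text
clock: 19.25
position: [0.5779, -0.0534, 0.0079]
ee_rot: [0.95, 0.312, -0.001, 0.0]
ft_force: [-5.8, -3.6, 4.5]
grip_width: 0.999
grasp_force: 3.3
```

Run:
```python
from h import *
from workcell import manip,viewer
import pickle
o=manip.get_obs();go(o,[.597,-.0105,-.9345],23,-41,90);print(o['torque'])
c=viewer.camera('side');pickle.dump(c,open('side5.pkl','wb'))
cv2.imwrite('pics/s5.png',cv2.resize(c['pixels'][155:225,255:350][...,::-1],(800,590),interpolation=cv2.INTER_CUBIC))
```

```text
t 19.25 pos [ 0.5779 -0.0534  0.0079] block-frame [ 23.2 -40.9] F [-5.77 -3.57  4.47] w 0.999 shift/.4 [-0.0003 -0.0004  0.    ] spin/180 -0.0004 tilt [-0.0018 -0.001  -1.    ]
[-0.82121894  1.06973342 -0.04486646]
```

View pics/s5.png

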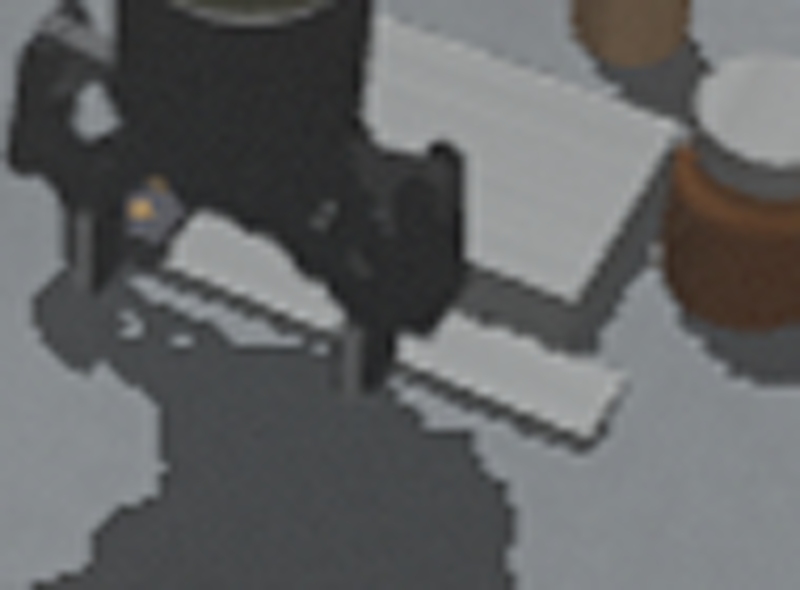

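The blade's inner edge at (460,315) to (600,355) is nearly touching the block face; only about the upper 20 mm of the face is visible. I'll take small steps now.

Emit:
arm_command(series="0 .0005 0 0 0;0 .0005 0 0 0;0 .0005 0 0 0;0 .0005 0 0 0;0 .0005 0 0 0;0 0 0 0 0;0 0 0 0 0;0 0 0 0 0;0 0 0 0 0;0 0 0 0 0")

```text
clock: 20.55
position: [0.5783, -0.0531, 0.0079]
ee_rot: [0.95, 0.312, -0.001, 0.0]
ft_force: [-7.2, -4.7, 6.9]
grip_width: 1.003
grasp_force: 4.2
```

Run:
```python
from h import *
from workcell import manip
o=manip.get_obs();go(o,[.597,-.0105,-.9345],23,-41,90)
```

```text
t 20.55 pos [ 0.5783 -0.0531  0.0079] block-frame [ 23.2 -40.4] F [-7.22 -4.71  6.87] w 1.003 shift/.4 [-0.0015 -0.0004  0.    ] spin/180 -0.0004 tilt [-0.0025 -0.0011 -1.    ]
```

Emit:
arm_command(series="0 .0005 0 0 0;0 .0005 0 0 0;0 .0005 0 0 0;0 .0005 0 0 0;0 .0005 0 0 0;0 0 0 0 0;0 0 0 0 0;0 0 0 0 0;0 0 0 0 0;0 0 0 0 0")

```text
clock: 21.8
position: [0.5783, -0.0531, 0.0078]
ee_rot: [0.95, 0.312, -0.002, 0.0]
ft_force: [-9.9, -6.7, 8.8]
grip_width: 1.003
grasp_force: 6.0
```

Run:
```python
from h import *
from workcell import manip
o=manip.get_obs();go(o,[.597,-.0105,-.9345],23,-41,90)
```

```text
t 21.80 pos [ 0.5783 -0.0531  0.0078] block-frame [ 23.2 -40.3] F [-9.86 -6.75  8.77] w 1.003 shift/.4 [-0.0017 -0.0005  0.    ] spin/180 -0.0005 tilt [-0.004  -0.0015 -1.    ]
```

The blade is in contact: the position held still while the force rose to 12 N. Next I back off, turn −90° and go round to the stock.

Emit:
arm_command(series="0 -.01 0 0 0;0 -.03 0 0 0;0 -.03 0 0 0;0 0 0 -.05 0;0 0 0 -.05 0;0 0 0 -.05 0;0 0 0 -.05 0;0 0 0 0 -.05;0 0 0 0 -.05;0 0 0 0 -.05")

```text
clock: 23.05
position: [0.5578, -0.068, 0.0892]
ee_rot: [0.849, 0.528, 0.0, 0.0]
ft_force: [-0.0, 1.0, 0.0]
grip_width: 1.0
grasp_force: 0.0
```

Emit:
arm_command(series="0 0 0 0 -.05;0 0 0 0 -.05;0 0 0 0 -.05;0 0 0 0 -.05;0 0 0 0 -.05;0 0 0 0 -.05;0 0 0 0 -.05;0 0 0 0 0;0 0 0 0 0;0 0 0 0 0")

```text
clock: 24.3
position: [0.5575, -0.0681, 0.0882]
ee_rot: [0.451, 0.892, 0.0, 0.0]
ft_force: [0.4, -0.3, -0.3]
grip_width: 1.0
grasp_force: 0.0
```

Run:
```python
from h import *
from workcell import manip
o=manip.get_obs();go(o,[.597,-.0105,-.9345],-66,35,180)
```

```text
t 24.30 pos [ 0.5575 -0.0681  0.0882] block-frame [ 22.8 -66. ] F [ 0.44 -0.34 -0.26] w 1.000 shift/.4 [ 0.2227  0.2519 -0.    ] spin/180 -0.0007 tilt [ 0. -0. -1.]
```

Emit:
arm_command(series="0 .0278 .0315 0 0;0 .0278 .0315 0 0;0 .0278 .0315 0 0;0 .0278 .0315 0 0;0 .0278 .0315 0 0;0 .0278 .0315 0 0;0 .0278 .0315 0 0;0 .0278 .0315 0 0;0 0 0 0 0;0 0 0 0 0")

```text
clock: 25.55
position: [0.5857, 0.0626, 0.0881]
ee_rot: [0.451, 0.893, -0.0, 0.0]
ft_force: [-0.4, -0.9, -1.0]
grip_width: 1.001
grasp_force: 0.0
```

Run:
```python
from h import *
from workcell import manip,viewer
import pickle
o=manip.get_obs();go(o,[.597,-.0105,-.9345],-66,35,180)
a=[]
for n,r in(('side',np.s_[125:225,240:340]),('top',np.s_[115:215,210:310])):
  c=viewer.camera(n);pickle.dump(c,open(n+'6.pkl','wb'));a.append(cv2.resize(c['pixels'][r][...,::-1],(400,400),interpolation=cv2.INTER_CUBIC))
cv2.imwrite('pics/st6.png',np.hstack(a))
```

```text
t 25.55 pos [0.5857 0.0626 0.0881] block-frame [-65.5  34.4] F [-0.39 -0.88 -1.03] w 1.001 shift/.4 [ 0.0012  0.0016 -0.    ] spin/180 -0.0003 tilt [-1.e-04 -4.e-04 -1.e+00]
```

View pics/st6.png

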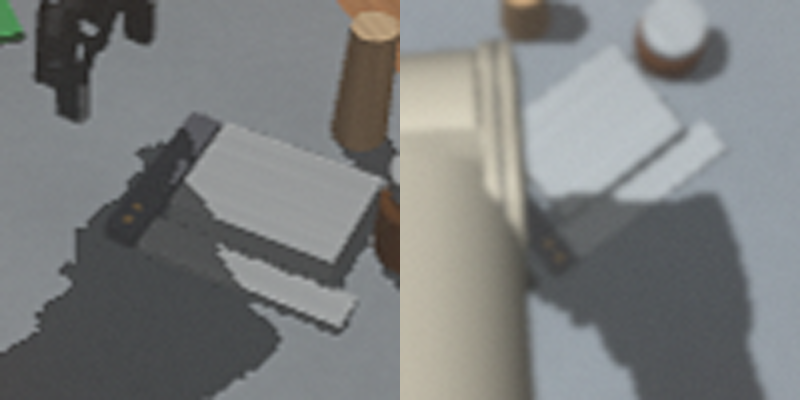

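The square is seated along the block's long face, with the stock next to the short face and the fingers clear of it. I'll descend and push the stock home.

Emit:
arm_command(series="0 0 0 .04 0;0 0 0 .04 0;0 0 0 .04 0;0 0 0 .04 0;0 0 0 .025 0;0 0 0 .01 0;0 0 0 .005 0;0 -.015 0 0 0;0 -.015 0 0 0;0 0 0 0 0")

```text
clock: 26.9
position: [0.5934, 0.0528, 0.0084]
ee_rot: [0.451, 0.892, 0.0, 0.0]
ft_force: [0.4, 0.1, -0.1]
grip_width: 1.0
grasp_force: 0.0
```

Emit:
arm_command(series="0 -.003 0 0 0;0 -.003 0 0 0;0 -.003 0 0 0;0 -.003 0 0 0;0 -.003 0 0 0;0 -.003 0 0 0;0 -.003 0 0 0;0 -.003 0 0 0;0 -.003 0 0 0;0 0 0 0 0")

```text
clock: 28.15
position: [0.5993, 0.0448, 0.0081]
ee_rot: [0.451, 0.893, 0.0, -0.0]
ft_force: [-0.9, 0.4, 0.3]
grip_width: 0.999
grasp_force: 0.0
```

Run:
```python
from h import *
from workcell import manip
o=manip.get_obs();go(o,[.597,-.0105,-.9345],-35,35,180)
```

```text
t 28.15 pos [0.5993 0.0448 0.0081] block-frame [-43.1  34.7] F [-0.9   0.4   0.33] w 0.999 shift/.4 [-0.0203  0.0006 -0.    ] spin/180 -0.0002 tilt [ 0.e+00  1.e-04 -1.e+00]
```

Just about at the stock. I'll advance slowly.

Emit:
arm_command(series="0 -.001 0 0 0;0 -.001 0 0 0;0 -.001 0 0 0;0 -.001 0 0 0;0 -.001 0 0 0;0 -.001 0 0 0;0 -.001 0 0 0;0 -.001 0 0 0;0 -.001 0 0 0;0 0 0 0 0")

```text
clock: 29.4
position: [0.6003, 0.0435, 0.008]
ee_rot: [0.45, 0.893, 0.0, -0.001]
ft_force: [-5.5, 4.4, 5.2]
grip_width: 0.999
grasp_force: 4.1
```

Emit:
arm_command(series="0 -.0005 0 0 0;0 -.0005 0 0 0;0 -.0005 0 0 0;0 -.0005 0 0 0;0 -.0005 0 0 0;0 0 0 0 0;0 0 0 0 0;0 0 0 0 0;0 0 0 0 0;0 0 0 0 0")

```text
clock: 30.65
position: [0.6009, 0.0427, 0.008]
ee_rot: [0.45, 0.893, 0.0, -0.001]
ft_force: [-7.6, 6.3, 5.8]
grip_width: 1.003
grasp_force: 4.2
```

Run:
```python
from h import *
from workcell import manip
o=manip.get_obs();go(o,[.597,-.0105,-.9345],-35,35,180)
```

```text
t 30.65 pos [0.6009 0.0427 0.008 ] block-frame [-40.5  34.8] F [-7.63  6.27  5.75] w 1.003 shift/.4 [-0.0138  0.0006 -0.    ] spin/180 0.0001 tilt [-0.0025  0.0017 -1.    ]
```

Emit:
arm_command(series="0 -.0005 0 0 0;0 -.0005 0 0 0;0 -.0005 0 0 0;0 -.0005 0 0 0;0 -.0005 0 0 0;0 0 0 0 0;0 0 0 0 0;0 0 0 0 0;0 0 0 0 0;0 0 0 0 0")

```text
clock: 31.9
position: [0.6015, 0.0419, 0.0079]
ee_rot: [0.45, 0.893, 0.0, -0.001]
ft_force: [-5.9, 4.9, 5.9]
grip_width: 1.003
grasp_force: 4.2
```

Run:
```python
from h import *
from workcell import manip
o=manip.get_obs();go(o,[.597,-.0105,-.9345],-35,35,180)
```

```text
t 31.90 pos [0.6015 0.0419 0.0079] block-frame [-39.5  34.8] F [-5.86  4.85  5.85] w 1.003 shift/.4 [-0.0112  0.0006 -0.    ] spin/180 0.0001 tilt [-0.0025  0.0016 -1.    ]
```

Emit:
arm_command(series="0 -.0005 0 0 0;0 -.0005 0 0 0;0 -.0005 0 0 0;0 -.0005 0 0 0;0 -.0005 0 0 0;0 0 0 0 0;0 0 0 0 0;0 0 0 0 0;0 0 0 0 0;0 0 0 0 0")

```text
clock: 33.15
position: [0.6021, 0.0411, 0.008]
ee_rot: [0.45, 0.893, 0.0, -0.001]
ft_force: [-6.0, 5.6, 5.7]
grip_width: 1.002
grasp_force: 4.1
```

Run:
```python
from h import *
from workcell import manip
o=manip.get_obs();go(o,[.597,-.0105,-.9345],-35,35,180)
```

```text
t 33.15 pos [0.6021 0.0411 0.008 ] block-frame [-38.4  34.8] F [-5.96  5.63  5.71] w 1.002 shift/.4 [-0.0086  0.0006 -0.    ] spin/180 0.0001 tilt [-0.0024  0.0016 -1.    ]
```

Emit:
arm_command(series="0 -.0005 0 0 0;0 -.0005 0 0 0;0 -.0005 0 0 0;0 -.0005 0 0 0;0 -.0005 0 0 0;0 -.0005 0 0 0;0 -.0005 0 0 0;0 0 0 0 0;0 0 0 0 0;0 0 0 0 0")

```text
clock: 34.4
position: [0.6029, 0.04, 0.0079]
ee_rot: [0.45, 0.893, 0.0, -0.001]
ft_force: [-6.5, 5.0, 5.8]
grip_width: 1.0
grasp_force: 4.1
```

Emit:
arm_command(series="0 -.0005 0 0 0;0 -.0005 0 0 0;0 -.0005 0 0 0;0 -.0005 0 0 0;0 -.0005 0 0 0;0 0 0 0 0;0 0 0 0 0;0 0 0 0 0;0 0 0 0 0;0 0 0 0 0")

```text
clock: 35.65
position: [0.6035, 0.0392, 0.008]
ee_rot: [0.45, 0.893, 0.0, -0.001]
ft_force: [-6.5, 5.0, 4.4]
grip_width: 0.997
grasp_force: 4.2
```

Run:
```python
from h import *
from workcell import manip
o=manip.get_obs();go(o,[.597,-.0105,-.9345],-35,35,180)
```

```text
t 35.65 pos [0.6035 0.0392 0.008 ] block-frame [-36.1  34.8] F [-6.49  5.    4.44] w 0.997 shift/.4 [-0.0028  0.0005 -0.    ] spin/180 0.0001 tilt [-0.0024  0.0017 -1.    ]
```

Emit:
arm_command(series="0 -.0005 0 0 0;0 -.0005 0 0 0;0 -.0005 0 0 0;0 -.0005 0 0 0;0 -.0005 0 0 0;0 0 0 0 0;0 0 0 0 0;0 0 0 0 0;0 0 0 0 0;0 0 0 0 0")

```text
clock: 36.9
position: [0.6041, 0.0383, 0.0079]
ee_rot: [0.45, 0.893, 0.0, -0.001]
ft_force: [-6.6, 5.5, 5.1]
grip_width: 0.998
grasp_force: 4.1
```

Run:
```python
from h import *
from workcell import manip,viewer
o=manip.get_obs();go(o,[.597,-.0105,-.9345],-35,35,180)
import pickle
for n in('side','top'): pickle.dump(viewer.camera(n),open(n+'7.pkl','wb'))
# block motion check: shift of block's jar-side region vs image 6
for n,r in(('side',np.s_[160:195,300:336]),('top',np.s_[126:148,255:282])):
    g=[cv2.cvtColor(pickle.load(open(n+k+'.pkl','rb'))['pixels'],cv2.COLOR_RGB2GRAY)[r].astype(np.float32) for k in'67']
    print(n,cv2.phaseCorrelate(g[0],g[1],cv2.createHanningWindow(g[0].shape[::-1],cv2.CV_32F)))
```

```text
t 36.90 pos [0.6041 0.0383 0.0079] block-frame [-35.   34.8] F [-6.6   5.47  5.05] w 0.998 shift/.4 [-0.0001  0.0006 -0.    ] spin/180 0.0001 tilt [-0.0024  0.0016 -1.    ]
side ((0.29171252190402797, 0.009658680296784183), 1.0029635344758445)
top ((0.563358342763614, 0.26347578139176164), 0.9640828562371525)
```

```bash
cat >> h.py <<'E'
def edge(c,b,p,q,n,z,half=12):
    "mm offset (along block-frame n) of strongest brightness step about the line p-q (block-corner frame, mm)"
    p,q,n=map(np.array,(p,q,n));s=np.arange(-half,half+.1,.25)
    t=np.linspace(0,1,25)[:,None,None]
    L=p+(q-p)*t+n*s[None,:,None]
    W=world(b,np.dstack([L/1e3,np.full(L.shape[:2]+(1,),z/1e3)]).reshape(-1,3))
    u=proj(c,W).astype(np.float32).reshape(L.shape[0],-1,2)
    g=cv2.remap(cv2.cvtColor(c['pixels'],cv2.COLOR_RGB2GRAY),u[...,0],u[...,1],cv2.INTER_CUBIC).astype(float).mean(0)
    d=np.abs(np.gradient(cv2.GaussianBlur(g[None],(0,0),4)[0]));k=d[8:-8].argmax()+8
    w=d[max(0,k-12):k+13];return round(float((w*s[max(0,k-12):k+13]).sum()/w.sum()),2),round(float(d.max()),2)
E
python3 - <<'E'
from h import *
import pickle
b=dict(top=[.59546,-.00895,-.93638],side=[.59879,-.01306,-.93094])
for n in b:
  for k in('','2','6','7'):
    c=pickle.load(open(n+k+'.pkl','rb'))
    print(n,k,'y90',edge(c,b[n],(70,90),(110,90),(0,1),28),'x120',edge(c,b[n],(120,30),(120,80),(1,0),28),'bladeface top',edge(c,b[n],(80,0),(112,0),(0,1),28))
E
```

```text
top  y90 (1.24, 0.88) x120 (0.34, 1.66) bladeface top (2.25, 3.17)
top 2 y90 (1.45, 0.88) x120 (0.78, 1.75) bladeface top (2.05, 3.25)
top 6 y90 (1.66, 0.9) x120 (0.79, 1.69) bladeface top (2.91, 2.89)
top 7 y90 (0.72, 0.99) x120 (0.79, 1.71) bladeface top (3.04, 2.89)
side  y90 (1.06, 2.2) x120 (-2.15, 4.76) bladeface top (1.56, 4.4)
side 2 y90 (1.08, 2.31) x120 (-2.12, 5.06) bladeface top (1.56, 4.63)
side 6 y90 (1.05, 2.27) x120 (-2.22, 5.0) bladeface top (1.57, 4.64)
side 7 y90 (1.07, 2.29) x120 (-2.14, 5.05) bladeface top (1.55, 4.69)
```

The block hasn't moved (side-view edges hold within 0.1 mm). Next is the square's remaining gap, from the blade tip edge.

```bash
cat > m.py <<'E'
from h import *
from workcell import manip,viewer
import pickle,sys
k=sys.argv[1]
try:c=pickle.load(open(f'side{k}.pkl','rb'))
except OSError:c=viewer.camera('side');pickle.dump(c,open(f'side{k}.pkl','wb'))
b=[.59879,-.01306,-.93094]
print('tip',edge(c,b,(150,-25),(150,-5),(1,0),8,14),'blade inner tip',edge(c,b,(130,0),(145,0),(0,1),8),'block x120',edge(c,b,(120,30),(120,80),(1,0),28),'face',edge(c,b,(80,0),(112,0),(0,1),28),'y90',edge(c,b,(70,90),(110,90),(0,1),28),'outer L/R',edge(c,b,(110,-30),(145,-30),(0,1),8))
go(manip.get_obs(),[.597,-.0105,-.9345],-35,35,180)
E
python3 m.py 6;python3 m.py 7
```

```text
tip (-11.39, 3.94) blade inner tip (0.71, 0.73) block x120 (-2.22, 5.0) face (1.57, 4.64) y90 (1.05, 2.27) outer L/R (0.01, 4.38)
t 37.00 pos [0.6041 0.0383 0.0079] block-frame [-35.   34.8] F [-7.04  5.42  4.87] w 0.996 shift/.4 [-0.0001  0.0006 -0.    ] spin/180 0.0001 tilt [-0.0024  0.0016 -1.    ]
tip (-4.5, 3.81) blade inner tip (-0.06, 1.57) block x120 (-2.14, 5.05) face (1.55, 4.69) y90 (1.07, 2.29) outer L/R (0.17, 5.28)
t 37.00 pos [0.6041 0.0383 0.0079] block-frame [-35.   34.8] F [-7.04  5.42  4.87] w 0.996 shift/.4 [-0.0001  0.0006 -0.    ] spin/180 0.0001 tilt [-0.0024  0.0016 -1.    ]
```

About 2.4 mm remain.

Emit:
arm_command(series="0 -.0005 0 0 0;0 -.0005 0 0 0;0 -.0005 0 0 0;0 -.0005 0 0 0;0 -.0005 0 0 0;0 -.0005 0 0 0;0 -.0005 0 0 0;0 -.0005 0 0 0;0 0 0 0 0;0 0 0 0 0")

```text
clock: 38.25
position: [0.6047, 0.0376, 0.0079]
ee_rot: [0.45, 0.893, 0.0, -0.002]
ft_force: [-8.7, 7.3, 7.2]
grip_width: 0.999
grasp_force: 5.5
```

Emit:
arm_command(series="0 -.0005 0 0 0;0 -.0005 0 0 0;0 -.0005 0 0 0;0 -.0005 0 0 0;0 -.0005 0 0 0;0 0 0 0 0;0 0 0 0 0;0 0 0 0 0;0 0 0 0 0;0 0 0 0 0")

```text
clock: 39.5
position: [0.6048, 0.0376, 0.0079]
ee_rot: [0.45, 0.893, 0.0, -0.003]
ft_force: [-10.9, 9.1, 9.4]
grip_width: 0.999
grasp_force: 7.0
```

```bash
python3 m.py 8
```

```text
tip (-3.57, 3.87) blade inner tip (0.52, 1.41) block x120 (-2.12, 5.09) face (1.54, 4.71) y90 (1.05, 2.33) outer L/R (0.37, 5.39)
t 39.55 pos [0.6048 0.0376 0.0079] block-frame [-34.   34.8] F [-11.67   9.04   9.3 ] w 0.996 shift/.4 [0.0024 0.0005 0.    ] spin/180 0.0004 tilt [-0.0044  0.003  -1.    ]
```

The stock is home: motion stopped and force rose to 14 N. A two-finger push can hold a slight angular error, so I'll finish with shut fingers pressing near the middle of each arm, letting the square self-align.

Emit:
arm_command(series="0 .01 0 0 0;0 .03 0 0 0;0 .03 0 0 0;1 0 .0125 -.02 0;1 0 .0125 -.0125 0;1 0 0 0 0;1 0 0 0 0;1 0 0 0 0;1 0 0 0 0;1 0 0 0 0")

```text
clock: 40.8
position: [0.5981, 0.0632, 0.021]
ee_rot: [0.451, 0.893, 0.0, -0.0]
ft_force: [0.7, -0.5, -0.4]
grip_width: 0.001
grasp_force: 0.0
```

```bash
python3 m.py 9
python3 - <<'E'
from h import *
import pickle
c=pickle.load(open('side9.pkl','rb'));b=[.59879,-.01306,-.93094]
for x in(10,40,70,95):print(x,'block face top',edge(c,b,(x,0),(x+20,0),(0,1),28,8),'blade outer',edge(c,b,(x+20,-30),(x+40,-30),(0,1),8,8))
E
```

```text
tip (-3.56, 3.77) blade inner tip (0.6, 1.31) block x120 (-2.14, 5.02) face (1.56, 4.65) y90 (1.08, 2.29) outer L/R (0.36, 5.6)
t 40.85 pos [0.5981 0.0633 0.021 ] block-frame [-58.6  44.7] F [0.18 0.63 0.48] w -0.001 shift/.4 [-0.0591 -0.0243 -0.    ] spin/180 -0.0002 tilt [-1.e-04  0.e+00 -1.e+00]
10 block face top (0.28, 0.27) blade outer (-0.68, 0.43)
40 block face top (1.63, 2.14) blade outer (-1.14, 0.49)
70 block face top (1.49, 4.57) blade outer (0.72, 3.77)
95 block face top (1.63, 4.71) blade outer (0.37, 5.65)
```

Emit:
arm_command(series="1 -.0125 0 0 0;1 -.0125 0 0 0;1 -.0125 0 0 0;1 -.0075 0 0 0;1 -.0025 0 0 0;1 -.0025 0 0 0;1 -.0025 0 0 0;1 -.0025 0 0 0;1 -.0025 0 0 0;1 0 0 0 0")

```text
clock: 42.1
position: [0.6119, 0.0447, 0.0211]
ee_rot: [0.451, 0.893, 0.0, -0.0]
ft_force: [-0.1, 0.2, -0.2]
grip_width: -0.003
grasp_force: 0.0
```

```bash
python3 m.py 10
```

```text
tip (-3.56, 3.79) blade inner tip (0.76, 1.33) block x120 (-2.12, 5.08) face (1.57, 4.69) y90 (1.08, 2.3) outer L/R (0.32, 4.14)
t 42.15 pos [0.6119 0.0448 0.0211] block-frame [-35.6  44.8] F [-0.66  0.28 -0.07] w 0.003 shift/.4 [-0.0016 -0.0245 -0.    ] spin/180 -0.0002 tilt [ 1.e-04  1.e-04 -1.e+00]
```

Emit:
arm_command(series="1 -.00125 0 0 0;1 -.00125 0 0 0;1 -.00125 0 0 0;1 -.00125 0 0 0;1 -.00125 0 0 0;1 -.00125 0 0 0;1 -.00125 0 0 0;1 -.00125 0 0 0;1 0 0 0 0;1 0 0 0 0")

```text
clock: 43.4
position: [0.6129, 0.0436, 0.021]
ee_rot: [0.45, 0.893, 0.0, -0.002]
ft_force: [-7.7, 5.5, 5.9]
grip_width: 0.001
grasp_force: 5.0
```

```bash
python3 m.py 11
```

```text
tip (-3.55, 3.88) blade inner tip (0.64, 1.34) block x120 (-2.22, 5.09) face (1.57, 4.66) y90 (1.1, 2.32) outer L/R (0.24, 3.84)
t 43.45 pos [0.6129 0.0436 0.021 ] block-frame [-34.1  44.9] F [-9.38  6.89  7.64] w -0.001 shift/.4 [ 0.0024 -0.0248  0.    ] spin/180 0.0003 tilt [-0.003   0.0022 -1.    ]
```

Emit:
arm_command(series="1 -.001 0 0 0;1 -.001 0 0 0;1 -.001 0 0 0;1 -.001 0 0 0;1 0 0 0 0;1 0 0 0 0;1 0 0 0 0;1 0 0 0 0;1 0 0 0 0;1 0 0 0 0")

```text
clock: 44.7
position: [0.6129, 0.0435, 0.021]
ee_rot: [0.45, 0.893, 0.0, -0.003]
ft_force: [-14.3, 9.7, 10.9]
grip_width: -0.0
grasp_force: 7.7
```

```bash
python3 m.py 12
```

```text
tip (-3.56, 3.82) blade inner tip (0.63, 1.4) block x120 (-2.12, 5.11) face (1.57, 4.62) y90 (1.07, 2.32) outer L/R (0.24, 3.84)
t 44.75 pos [0.6129 0.0435 0.021 ] block-frame [-34.   44.9] F [-13.1    8.8   11.46] w 0.001 shift/.4 [ 0.0026 -0.0248  0.0001] spin/180 0.0006 tilt [-0.005   0.0035 -1.    ]
```

Firm at about 17 N, with square and block both still. Now the same on the blade.

Emit:
arm_command(series="1 .01 0 0 0;1 .03 0 0 0;1 .03 0 0 0;1 0 0 -.05 0;1 0 0 -.05 0;1 0 0 -.05 0;1 0 0 -.025 0;1 0 0 0 .05;1 0 0 0 .05;1 0 0 0 .05")

```text
clock: 46.0
position: [0.5985, 0.0626, 0.0914]
ee_rot: [0.649, 0.761, 0.0, -0.0]
ft_force: [-0.2, 0.2, 0.1]
grip_width: -0.001
grasp_force: 0.0
```

Emit:
arm_command(series="1 0 0 0 .05;1 0 0 0 .05;1 0 0 0 .05;1 0 0 0 .05;1 0 0 0 .05;1 0 0 0 .05;1 0 0 0 .05;1 0 0 0 0;1 0 0 0 0;1 0 0 0 0")

```text
clock: 47.25
position: [0.5985, 0.0628, 0.0912]
ee_rot: [0.95, 0.313, 0.0, -0.0]
ft_force: [0.2, -0.0, -0.2]
grip_width: -0.003
grasp_force: 0.0
```

Run:
```python
from h import *
from workcell import manip
go(manip.get_obs(),[.597,-.0105,-.9345],55,-68,90)
```

```text
t 47.25 pos [0.5985 0.0628 0.0912] block-frame [-58.   44.8] F [ 0.22 -0.05 -0.17] w -0.003 shift/.4 [-2.823e-01  2.821e-01 -1.000e-04] spin/180 0.0004 tilt [ 0.e+00  3.e-04 -1.e+00]
```

Emit:
arm_command(series="1 -.0353 .0353 0 0;1 -.0353 .0353 0 0;1 -.0353 .0353 0 0;1 -.0353 .0353 0 0;1 -.0353 .0353 0 0;1 -.0353 .0353 0 0;1 -.0353 .0353 0 0;1 -.0353 .0353 0 0;1 0 0 0 0;1 0 0 0 0")

```text
clock: 48.5
position: [0.5749, -0.0944, 0.091]
ee_rot: [0.95, 0.313, 0.0, -0.0]
ft_force: [0.1, 0.6, 0.8]
grip_width: -0.002
grasp_force: 0.0
```

Emit:
arm_command(series="1 0 0 .04 0;1 0 0 .04 0;1 0 0 .04 0;1 0 0 .035 0;1 0 0 .015 0;1 0 0 .005 0;1 .0125 0 0 0;1 .0125 0 0 0;1 .0125 0 0 0;1 .0075 0 0 0")

```text
clock: 49.75
position: [0.5897, -0.0841, 0.0212]
ee_rot: [0.95, 0.313, 0.0, -0.0]
ft_force: [0.6, -0.3, -0.1]
grip_width: -0.001
grasp_force: 0.0
```

```bash
python3 m.py 13
```

```text
tip (-3.54, 3.89) blade inner tip (0.75, 1.38) block x120 (-2.12, 5.22) face (1.61, 2.71) y90 (1.08, 2.37) outer L/R (0.35, 5.77)
t 49.80 pos [ 0.5898 -0.0838  0.0212] block-frame [ 54.7 -49.3] F [-0.28  1.16 -0.17] w -0.003 shift/.4 [ 2.109e-01 -2.243e-01  1.000e-04] spin/180 -0.4999 tilt [ 4.e-04  2.e-04 -1.e+00]
```

Emit:
arm_command(series="1 .005 0 0 0;1 .005 0 0 0;1 .005 0 0 0;1 .0025 0 0 0;1 .0025 0 0 0;1 .0025 0 0 0;1 .0025 0 0 0;1 .0025 0 0 0;1 0 0 0 0;1 0 0 0 0")

```text
clock: 51.05
position: [0.5973, -0.0786, 0.021]
ee_rot: [0.95, 0.312, -0.001, -0.0]
ft_force: [-4.4, -1.5, 3.8]
grip_width: 0.004
grasp_force: 2.6
```

```bash
python3 m.py 14
```

```text
tip (-3.56, 3.91) blade inner tip (0.79, 1.38) block x120 (-2.12, 5.17) face (1.62, 2.67) y90 (1.09, 2.38) outer L/R (0.49, 5.74)
t 51.10 pos [ 0.5973 -0.0786  0.021 ] block-frame [ 54.9 -40.2] F [-4.3  -2.03  2.99] w 0.002 shift/.4 [ 1.878e-01 -2.251e-01 -1.000e-04] spin/180 -0.5004 tilt [-1.5e-03 -3.0e-04 -1.0e+00]
```

Emit:
arm_command(series="1 .00125 0 0 0;1 .00125 0 0 0;1 .00125 0 0 0;1 .00125 0 0 0;1 .00125 0 0 0;1 .00125 0 0 0;1 .00125 0 0 0;1 0 0 0 0;1 0 0 0 0;1 0 0 0 0")

```text
clock: 52.35
position: [0.598, -0.0784, 0.0208]
ee_rot: [0.95, 0.311, -0.003, -0.0]
ft_force: [-14.1, -6.8, 11.1]
grip_width: -0.003
grasp_force: 7.6
```

```bash
python3 m.py 15
```

```text
tip (-3.37, 3.71) blade inner tip (1.53, 1.56) block x120 (-2.12, 5.24) face (1.72, 2.6) y90 (1.07, 2.37) outer L/R (1.39, 5.68)
t 52.40 pos [ 0.598  -0.0785  0.0208] block-frame [ 55.3 -39.6] F [-14.42  -6.53  10.89] w 0.005 shift/.4 [ 0.1858 -0.2262 -0.0005] spin/180 -0.5009 tilt [-0.0054 -0.0016 -1.    ]
```

The blade tip closed a remaining gap of about 0.9 mm and the block is still. I'll add one slight extra press to see if it has fully settled.

Emit:
arm_command(series="1 .00125 0 0 0;1 .00125 0 0 0;1 0 0 0 0;1 0 0 0 0;1 0 0 0 0;1 0 0 0 0;1 0 0 0 0;1 0 0 0 0;1 0 0 0 0;1 0 0 0 0")

```text
clock: 53.65
position: [0.5981, -0.0785, 0.0208]
ee_rot: [0.95, 0.311, -0.004, -0.0]
ft_force: [-17.7, -7.3, 14.1]
grip_width: 0.001
grasp_force: 9.3
```

```bash
python3 m.py 16
```

```text
tip (-3.36, 3.73) blade inner tip (1.53, 1.53) block x120 (-2.12, 5.18) face (1.71, 2.65) y90 (1.1, 2.35) outer L/R (1.4, 5.73)
t 53.70 pos [ 0.5981 -0.0784  0.0208] block-frame [ 55.3 -39.5] F [-18.15  -7.76  13.19] w -0.002 shift/.4 [ 0.1855 -0.2264 -0.0006] spin/180 -0.5011 tilt [-0.0068 -0.0018 -1.    ]
```

Settled. One last press on the stock, nearer the centre of mass.

Emit:
arm_command(series="1 -.015 0 0 0;1 -.03 0 0 0;1 -.025 0 0 0;1 0 0 -.05 0;1 0 0 -.05 0;1 0 0 0 -.05;1 0 0 0 -.05;1 0 0 0 -.05;1 0 0 0 -.05;1 0 0 0 -.05")

```text
clock: 54.95
position: [0.5801, -0.0917, 0.0629]
ee_rot: [0.756, 0.654, 0.001, 0.001]
ft_force: [0.1, 0.1, -0.8]
grip_width: -0.0
grasp_force: 0.0
```

Emit:
arm_command(series="1 0 0 0 -.05;1 0 0 0 -.05;1 0 0 0 -.05;1 0 0 0 -.05;1 0 0 0 -.05;1 .0585 .043 0 0;1 .0585 .043 0 0;1 .0585 .043 0 0;1 .0585 .043 0 0;1 .0585 .043 0 0")

```text
clock: 56.2
position: [0.5798, 0.0546, 0.063]
ee_rot: [0.451, 0.893, 0.001, 0.001]
ft_force: [0.5, 0.4, -0.6]
grip_width: 0.0
grasp_force: 0.0
```

```bash
python3 m.py 17
```

```text
tip (-3.38, 3.58) blade inner tip (1.43, 1.49) block x120 (-2.13, 5.05) face (1.55, 4.62) y90 (1.06, 2.29) outer L/R (1.4, 5.47)
t 56.25 pos [0.5796 0.0597 0.0629] block-frame [-66.8  27.7] F [-0.35  4.37  0.9 ] w 0.003 shift/.4 [-0.0795  0.0178 -0.    ] spin/180 0.0014 tilt [ 0.0022  0.0026 -1.    ]
```

Emit:
arm_command(series="1 0 0 .04 0;1 0 0 .04 0;1 0 0 .02 0;1 0 0 .0045 0;1 -.02 0 0 0;1 -.02 0 0 0;1 -.02 0 0 0;1 -.01 0 0 0;1 -.0025 0 0 0;1 0 0 0 0")

```text
clock: 57.5
position: [0.5954, 0.0306, 0.0192]
ee_rot: [0.45, 0.893, -0.0, -0.001]
ft_force: [-6.0, 1.8, 6.2]
grip_width: -0.002
grasp_force: 3.9
```

```bash
python3 m.py 18
```

```text
tip (-3.0, 3.75) blade inner tip (1.19, 1.59) block x120 (-2.12, 5.07) face (1.55, 4.7) y90 (1.07, 2.3) outer L/R (1.34, 5.43)
t 57.55 pos [0.5953 0.0306 0.0192] block-frame [-34.   23.1] F [-5.18  2.55  6.39] w 0.002 shift/.4 [ 0.0025  0.0298 -0.    ] spin/180 -0.0000 tilt [-1.9e-03  9.0e-04 -1.0e+00]
```

Emit:
arm_command(series="1 -.00125 0 -.0025 0;1 -.00125 0 0 0;1 -.00125 0 0 0;1 -.00125 0 0 0;1 -.00125 0 0 0;1 -.00125 0 0 0;1 -.00125 0 0 0;1 0 0 0 0;1 0 0 0 0;1 0 0 0 0")

```text
clock: 58.8
position: [0.5956, 0.03, 0.0196]
ee_rot: [0.45, 0.893, 0.0, -0.003]
ft_force: [-12.5, 9.2, 7.3]
grip_width: 0.001
grasp_force: 7.8
```

```bash
python3 m.py 19
```

```text
tip (-2.48, 4.01) blade inner tip (1.4, 1.49) block x120 (-2.12, 5.05) face (1.54, 4.69) y90 (1.09, 2.32) outer L/R (1.42, 5.49)
t 58.85 pos [0.5956 0.03   0.0196] block-frame [-33.4  23. ] F [-13.01   9.49   8.01] w -0.005 shift/.4 [ 0.0039  0.0301 -0.0001] spin/180 0.0005 tilt [-0.0058  0.0031 -1.    ]
```

Emit:
arm_command(series="1 -.0015 0 0 0;1 -.0015 0 0 0;1 0 0 0 0;1 0 0 0 0;1 0 0 0 0;1 0 0 0 0;1 0 0 0 0;1 0 0 0 0;1 0 0 0 0;1 0 0 0 0")

```text
clock: 60.1
position: [0.5957, 0.03, 0.0196]
ee_rot: [0.449, 0.893, 0.0, -0.004]
ft_force: [-16.4, 12.2, 11.6]
grip_width: -0.007
grasp_force: 10.0
```

```bash
python3 m.py 20
```

```text
tip (-2.48, 3.98) blade inner tip (1.5, 1.5) block x120 (-2.14, 5.05) face (1.55, 4.74) y90 (1.06, 2.29) outer L/R (1.42, 5.53)
t 60.15 pos [0.5956 0.03   0.0195] block-frame [-33.4  23. ] F [-16.96  12.2   11.35] w 0.002 shift/.4 [ 0.004   0.0301 -0.0001] spin/180 0.0007 tilt [-0.0073  0.004  -1.    ]
```

Settled at 20 N: square and block are both still. Now I retreat and lift clear.

Emit:
arm_command(series="1 .01 0 0 0;1 .02 0 0 0;1 .03 0 0 0;1 .03 0 0 0;1 0 0 -.05 0;1 0 0 -.08 0;1 0 0 -.08 0;1 0 0 -.08 0;1 0 0 0 0;1 0 0 0 0")

```text
clock: 61.4
position: [0.5775, 0.055, 0.1367]
ee_rot: [0.451, 0.893, 0.0, 0.0]
ft_force: [0.1, -0.4, -0.5]
grip_width: -0.006
grasp_force: 0.0
```

```bash
python3 m.py 21
python3 - <<'E'
from workcell import manip
print(manip.hand_in())
E
```

```text
tip (-2.48, 3.99) blade inner tip (1.52, 1.47) block x120 (-2.13, 4.95) face (1.54, 4.6) y90 (1.04, 2.29) outer L/R (1.49, 5.43)
t 61.45 pos [0.5772 0.0549 0.1361] block-frame [-64.4  22.9] F [-0.17 -0.03  0.08] w -0.000 shift/.4 [-0.0736  0.0302 -0.    ] spin/180 -0.0002 tilt [-6.e-04 -1.e-04 -1.e+00]
the job is handed in; nothing more can be done
None
```

The square is seated on the block's near corner: both arms pressed home at about 20 N, the block still to within about 0.1 mm in the side view, and the arm withdrawn before I handed in at 61 s. The stock-side flushness rests on force and blade-tip readings, because the side camera can't see that face.

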